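# Tip the orange sample case out of a packed row

## Task

Take the orange sample case out of the tightly packed display rack: first tip it forward out of the row until it leans on the rack's sloping front, then grip it, lift it out and set it down standing upright inside the yellow tray, letting go only once it rests on the tray's floor. Leave the other five cases standing in their places in the rack and do not disturb the other things on the desk.

Things in the scene. Friction and masses are not known exactly. Their poses are not given: they have to be found in the camera images.
- case_orange_mid (a point): Centre of the orange sample case, a rigid closed box 90 mm deep (its x), 42 mm thick (its y), 180 mm tall (its z), 0.26 to 0.48 kg. Its neighbours touch both flanks. Tipped forward about its lower front edge it balances at about 0.46 rad; past that it falls on and rests on the sloping panel at about 0.6 rad, its upper front part clear of the row. Let go earlier, it tends to drop back upright.
- case_white_mid (a point): Centre (half-way up) of the white sample case, the same size and shape as the orange one; it stays in the rack.
- case_blue_mid (a point): Centre (half-way up) of the blue sample case, the same size and shape as the orange one; it stays in the rack.
- case_grey_mid (a point): Centre (half-way up) of the grey sample case, the same size and shape as the orange one; it stays in the rack.
- case_green_mid (a point): Centre (half-way up) of the green sample case, the same size and shape as the orange one; it stays in the rack.
- case_black_mid (a point): Centre (half-way up) of the black sample case, the same size and shape as the orange one; it stays in the rack.
- rack: White open-topped rack fixed to the desk, 185 mm deep (x), 312 mm wide (y), floor 10 mm thick; origin on the desk under its middle, +x to its back (away from the robot), y along the row. Six cases stand on it, depth along x, centres at x = +20 mm, 42 mm apart in y (-105 to +105 mm); the orange is never at an end. Front faces at x = -25 mm, backs at x = 65 mm, tops 190 mm above the desk.
- rack_slope (a point): Middle of the upper edge of the rack's sloping front panel (at rack x = -78 mm, 84 mm above the desk). The panel, 90 mm long, rises from the foot of the cases' front faces outward towards the robot, 35 degrees from upright; a case tipped forward lies on it.
- rack_back (a point): On the rack's floor just behind the middle of the row (rack x = +90 mm, 10 mm above the desk). The space behind the row is open from above but for a low rib 12 mm high along the foot of the cases, so that fingers can go down behind a case and push it forward.
- bookend_mid (a point): Middle of the pressing face of the steel bookend at the row's -y end, 120 mm high above the desk. A spring presses it against the row with about 2.4 N; it can follow by 3 mm at most. At the +y end is a fixed wall 130 mm high.
- tray: Yellow shallow open tray fixed to the desk, 166 mm (x) by 136 mm (y) outside, 22 mm high, walls 5 mm, floor 5 mm thick (floor 156 x 126 mm inside); origin on the desk under its centre.
- bottle: Clear glass bottle with a blue cap, 64 mm across, 170 mm tall, standing; origin under its base. A bystander.
- vase: Amber glass vase, up to 92 mm across, 125 mm tall, standing; origin under its base. A bystander.
- tape: Cardboard tube ring lying flat, 100 mm across, 45 mm high; origin under its centre. A bystander.
- screwdriver: Screwdriver, 200 mm long, lying on the desk; origin under its middle. A bystander.
Not all that is in view belongs to the job. Leave any pink or purple look-alike of the part that bears case_black_mid alone.

How it is judged:
On the way, in this order (a step that is already met when the one before it is completed fails the run):
1. the orange case leans forward on the rack's sloping front (tipped more than 0.50 rad, still in its place in the row) (angle between case_orange_mid's own z axis and vertical above 0.5 rad and x of case_orange_mid in the frame of rack between -0.06 and 0.02 m and z of case_orange_mid in the frame of rack below 0.13 m), for 0.2 s.
2. the orange case rests upright on the tray's floor while the fingers still hold it (contact force between case_orange and tray above 0.5 N and contact force between the fingers and case_orange above 0.5 N and angle between case_orange_mid's own z axis and vertical below 0.2 rad and z of case_orange_mid in the frame of tray below 0.11 m and horizontal distance between case_orange_mid and tray below 0.06 m), for 0.1 s.
At the end, for the whole second after the job is handed in: The orange case stands upright (within 0.08 rad) on the tray's floor (centre less than 100 mm above the desk, within 60 mm of the tray's centre), at rest and released; the other five cases stand in the rack within 20 mm of where they began, upright within 0.12 rad (angle between case_orange_mid's own z axis and vertical below 0.08 rad and z of case_orange_mid in the frame of tray below 0.1 m and horizontal distance between case_orange_mid and tray below 0.06 m and linear speed of case_orange below 0.02 m/s and angle between each of case_white_mid, case_blue_mid, case_grey_mid, case_green_mid, case_black_mid's own z axis and vertical below 0.12 rad and distance of each of case_white_mid, case_blue_mid, case_grey_mid, case_green_mid, case_black_mid from where it was at the start of the episode below 0.02 m); the robot touches nothing.
It fails at once if another case is tipped more than 0.45 rad (angle between any of case_white_mid, case_blue_mid, case_grey_mid, case_green_mid, case_black_mid's own z axis and vertical above 0.45 rad).
It fails at once if another case is lifted or dragged more than 60 mm (distance of any of case_white_mid, case_blue_mid, case_grey_mid, case_green_mid, case_black_mid from where it was at the start of the episode above 0.06 m).
It fails at once if the orange case is dropped or knocked flat (tipped more than 1.2 rad) (angle between case_orange_mid's own z axis and vertical above 1.2 rad).
It fails at once if a bystander on the desk is moved more than 30 mm (distance of any of bottle, vase, tape, screwdriver from where it was at the start of the episode above 0.03 m).
It also fails if it takes over 61 s, if anything falls off the work surface, if the arm or the gripper's body presses on something with over 40 N, if the wrist force passes 120 N, or if a joint passes its speed limit or range.

## Robot

A 7-joint arm with a two-finger parallel gripper is mounted at the origin on the work surface. World frame = base frame: x ahead of the robot, y to its left, z up, the work surface at z = 0. Lengths are in m, angles in rad, forces in N, time in s.
With the tool pointing down it reaches from about 0.4 to 0.85 m from the base axis. Payload 10.4 kg.
Tool frame: the origin (TCP) lies on the mounting face of the last link; the fingertips stand r.tips_ahead ahead of it and the grasp point (between the pads) lies 164 mm ahead of it (r.tips_ahead is the distance from the TCP to the fingertips, in m); z points along the fingers, y is the line along which they close (so a half turn about z gives the same grasp; the last joint's range is limited). The gripper opens to 87 mm and grips with 3 to 60 N. Pads are 19 mm wide; open, the fingers measure 117 mm over their backs; the gripper's body (75 mm by 190 mm) begins 51 mm behind the grasp point.
Start: joints at [-1.152, 0.332, -0.065, 1.46, 0.022, 1.35, -0.088], TCP at [0.267, 0.565, 0.405] pointing down, gripper open.
Joint ranges: [-2.6, 2.6], [-0.5, 2.12], [-1.47, 1.34], [0.16, 2.42], [-1.27, 4.41], [0.06, 2.06], [-2.6, 2.6]. Speed limits (rad/s): [2.22, 2.22, 2.79, 2.79, 3.14, 3.14, 3.14].

## Interface

Orientations are given as a unit quaternion [x, y, z, w].
In Python, from bench import telemetry, imaging, job, r gives the robot as it stands.
- The arm moves only by the tool move_arm, never from a script. Its argument "steps" is a list of rows, each an object of numbers: "dx", "dy", "dz": the shift along the tool's x, y, z in cm; "spin": the turn about the tool's z in rad. In form: [{"dx": .., "dy": .., "dz": .., "spin": ..}, ...]. A call has 1 to 12 rows; each row shifts and turns the commanded pose from where the row before left it, along the tool's axes as they then stand; what a row does not reach is not made up. A row lasts 1/10 s, in which the tool goes at most 50 mm and 8.59 degrees, less where a joint would pass 70% of its speed; a pose out of reach is approached as far as the arm can. A call with a gripper value outside its range is refused whole. "claw" is the finger opening in cm, from 0 to 8.7, set as the call begins (left out, the last holds). The fingers move at their own pace and stop on an object; "squeeze" is the grip in N (left out, the last holds). Time passes only in rows, so rows that do not move let the fingers close. It gives the time, the measured TCP pose, the force, the opening and the grip force at its end, in the units of the state.
- telemetry.read_state(): the state, without advancing time (a new reading comes with each control period).
- imaging.camera(name): name is "scene" or "top"; returns a dict with "img" (480x640x3 uint8, red, green, blue), "camera_matrix" (3x3 intrinsics, pixels), "R" (3x3) and "t" (3): a world point X has camera coordinates R X + t. Camera axes: x right, y down, z forward; pixel columns grow to the right and rows downward; lengths in m; the calibration is good to about 2 mm. A picture is of the moment at which its call begins. There is no depth.
- job.close_job(): hands the job in; it is judged then, once.
The state is a dict: "time": time; "joint_positions": joint angles; "joint_vel": joint speeds; "joint_torque": joint torques, N m; "ee_pos": TCP position; "eef_rot": TCP orientation; "ft_force": force on the tool from outside, world axes, zero at the start; "torque": the same for the moment, N m; "width": finger opening in m; "grip_force": force on a finger pad.
Only numpy, scipy, OpenCV 4.12 (cv2) and the standard library are available. Lean on these libraries where they do the work, as an engineer would, in place of code of your own. Each camera call takes 0.05 s, during which the arm holds its last target. There are 200 camera calls.

## Working session

There is one attempt and no reset: what is moved stays moved. The work goes in short steps, Python scripts to look and compute and a tool call to move; the robot and the scene stay as the last step left them, time stands still between calls to the robot, and variables do not carry over. Pictures are saved under pics/ and viewed, at most 12 in all, crops included, and the job is handed in when it is done.

Besides the shell and the picture viewer there is one more tool, called after "Emit:" as name(argument=value, ...) on one line, values as JSON. move_arm: Moves the arm, as the interface text tells. Its arguments: {"type":"object","properties":{"steps":{"type":"array","items":{"type":"object","properties":{"dx":{"type":"number"},"dy":{"type":"number"},"dz":{"type":"number"},"spin":{"type":"number"}}}},"claw":{"type":"number"},"squeeze":{"type":"number"}},"required":["steps"]}

```bash
mkdir -p pics; cat > h.py <<'E'
from bench import telemetry, imaging, job, r
import numpy as np, cv2
def snap(n,f=None):
    c=imaging.camera(n)
    if f: cv2.imwrite('pics/'+f,c['img'][:,:,::-1])
    return c
def ray(c,u,v):
    K=np.array(c['camera_matrix']);R=np.array(c['R']);t=np.array(c['t'])
    return -R.T@t, R.T@np.linalg.solve(K,[u,v,1.])
def onz(c,u,v,z):
    o,d=ray(c,u,v); return o+d*(z-o[2])/d[2]
def proj(c,X):
    p=np.array(c['camera_matrix'])@(np.array(c['R'])@np.array(X)+c['t']); return p[:2]/p[2]
E
python3 - <<'E'
from h import *
for n in('scene','top'):
    c=snap(n,n+'0.png'); print(n,ray(c,320,240))
print(telemetry.read_state(), r.tips_ahead)
E
```

```text
scene (array([1.6821757 , 0.4345465 , 1.14286167]), array([-0.7065568 , -0.26822552, -0.65490883]))
top (array([ 0.30104584, -0.02478323,  1.68776832]), array([ 0.15455605,  0.00841494, -0.98800564]))
{'time': 0.1, 'joint_positions': array([-1.1516112 ,  0.33281072, -0.06468891,  1.46086551,  0.02159985,
        1.34990798, -0.08848898]), 'joint_vel': array([ 0.00034418, -0.00139685,  0.00021749, -0.00202351, -0.00034443,
       -0.00165413, -0.00053656]), 'joint_torque': array([ 1.79919025e-03, -6.24546647e+01,  2.48078682e-02, -3.90711629e+01,
       -6.15338143e-02,  3.66101693e-02,  4.12645431e-05]), 'ee_pos': array([0.26717005, 0.56488719, 0.40402814]), 'eef_rot': array([ 2.19090834e-01,  9.75704251e-01, -6.38497846e-04, -1.11228545e-04]), 'ft_force': array([-0.48663389, -1.40384797,  0.06802505]), 'torque': array([-0.01542103, -0.00579543,  0.08370218]), 'grip_force': 0.0, 'width': 0.08691418564664186} 0.1822
```

View pics/scene0.png

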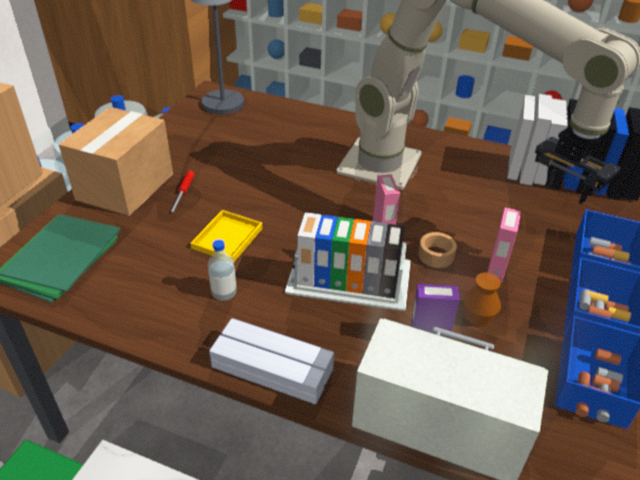

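View pics/top0.png

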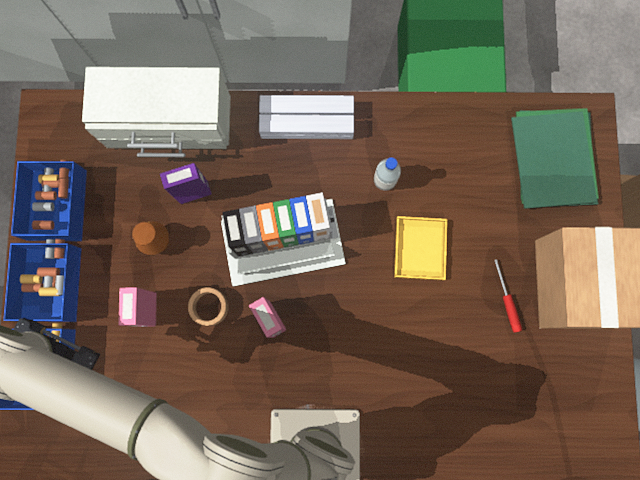

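The scene and top views agree. From +y to -y the row is black (235,232), grey (250,228), orange (267,222), green (284,218), blue (301,214) and white (318,210), in top-view pixels. Tray is at (421,248), bottle (387,174), vase (150,237), tape (208,306), screwdriver (510,297). The pink and purple boxes are decoys. Next I'll confirm with one enlarged crop.

```bash
python3 - <<'E'
from h import *
c=snap('top'); im=c['img'][:,:,::-1]
cv2.imwrite('pics/crop1.png',cv2.resize(im[185:295,210:360],None,fx=5.2,fy=5.2,interpolation=cv2.INTER_CUBIC))
hsv=cv2.cvtColor(c['img'],cv2.COLOR_RGB2HSV)
def m(lo,hi,x0,x1,y0,y1):
    k=cv2.inRange(hsv,lo,hi);z=np.zeros_like(k);z[y0:y1,x0:x1]=k[y0:y1,x0:x1];return z
k=m((22,150,100),(34,255,255),380,460,200,290)
ct=max(cv2.findContours(k,0,2)[0],key=cv2.contourArea)
print('tray',cv2.minAreaRect(ct)); P=cv2.boxPoints(cv2.minAreaRect(ct))
print([onz(c,*p,0.022).round(4) for p in P], np.mean([onz(c,*p,0.022) for p in P],0))
for n,lo,hi in(('or',(5,150,100),(17,255,255)),('gr',(50,120,60),(75,255,255)),('bl',(105,150,60),(125,255,255))):
    k=m(lo,hi,215,350,185,260)
    ct=max(cv2.findContours(k,0,2)[0],key=cv2.contourArea)
    P=cv2.boxPoints(cv2.minAreaRect(ct));print(n,P.round(1).tolist(),[onz(c,*p,.19).round(3)[:2].tolist() for p in P])
for n,p,z in(('bottlecap',(391,163),.17),('vase',(150,232),.06),('tape',(208,306),.03),('pink',(262,303),.15),('pink2',(128,307),.15),('purple',(180,175),.15)): print(n,onz(c,*p,z).round(3))
E
```

```text
tray ((422.7287292480469, 255.42453002929688), (47.90069580078125, 50.80093765258789), 10.784297943115234)
[array([ 0.4649, -0.2114,  0.022 ]), array([ 0.6014, -0.239 ,  0.022 ]), array([ 0.5772, -0.3666,  0.022 ]), array([ 0.4414, -0.3373,  0.022 ])] [ 0.5212294 -0.2885897  0.022    ]
or [[254.10000610351562, 205.10000610351562], [271.5, 201.0], [282.1000061035156, 246.5], [264.70001220703125, 250.60000610351562]] [[0.622, 0.151], [0.632, 0.108], [0.519, 0.08], [0.509, 0.122]]
gr [[272.3999938964844, 202.10000610351562], [288.3999938964844, 198.89999389648438], [295.29998779296875, 233.6999969482422], [279.3999938964844, 236.89999389648438]] [[0.629, 0.106], [0.637, 0.067], [0.551, 0.048], [0.542, 0.087]]
bl [[288.79998779296875, 199.0], [305.0, 195.8000030517578], [312.20001220703125, 231.8000030517578], [296.0, 235.0]] [[0.637, 0.066], [0.646, 0.026], [0.556, 0.007], [0.547, 0.047]]
bottlecap [ 0.736 -0.19   0.17 ]
vase [0.575 0.441 0.06 ]
tape [0.382 0.285 0.03 ]
pink [0.384 0.13  0.15 ]
pink2 [0.372 0.46  0.15 ]
purple [0.707 0.346 0.15 ]
```

View pics/crop1.png

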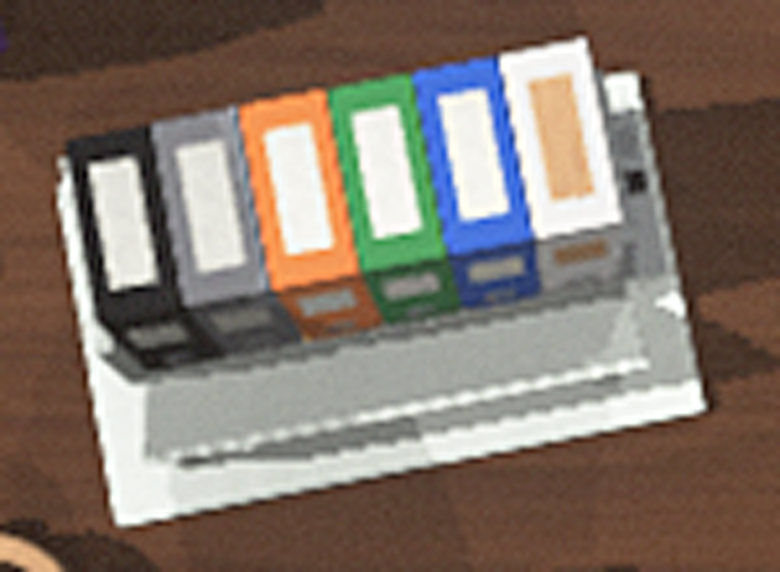

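The crop shows orange as the third case from the left, between grey and green; it is the only orange case in the rack. Its top corners are at crop (240,108), (325,90), (358,270) and (275,288). I'll fit the rack pose from the corners of the row's top and refine the tray.

```bash
cat >> h.py <<'E'
def axes():
    s=telemetry.read_state(); from scipy.spatial.transform import Rotation as Q
    return s, Q.from_quat(s['eef_rot']).as_matrix()
E
python3 - <<'E'
from h import *
c=snap('top')
def kabsch(A,B):
    A=np.array(A);B=np.array(B);a=A-A.mean(0);b=B-B.mean(0)
    y=np.arctan2((a[:,0]*b[:,1]-a[:,1]*b[:,0]).sum(),(a*b).sum());R=np.array([[np.cos(y),-np.sin(y)],[np.sin(y),np.cos(y)]])
    t=B.mean(0)-R@A.mean(0);return y,t,((R@A.T).T+t-B).round(4)
# crop px of row-top points; back edge boundaries and front edge boundaries
cp=[(70,137),(152,122),(240,108),(328,90),(414,72),(502,57),(588,38),(182,303),(270,290),(358,270),(446,252),(534,236),(622,222)]
loc=[(65,126-42*i) for i in range(7)]+[(-25,126-42*i) for i in range(1,7)]
w=[onz(c,(u+.5)/5.2+209.5,(v+.5)/5.2+184.5,.19)[:2] for u,v in cp]
y,t,e=kabsch(np.array(loc)/1000,w);print('rack yaw',y,t);print(e.tolist())
R=np.array([[np.cos(y),-np.sin(y)],[np.sin(y),np.cos(y)]])
for x in(95,65,0,-78): print(x,(R@[x/1000,.021]+t).round(4))
for n,b in(('top',(380,465,200,295)),('scene',(180,275,200,260))):
    q=c if n=='top' else snap(n)
    h=cv2.cvtColor(q['img'],cv2.COLOR_RGB2HSV);k=cv2.inRange(h,(20,140,50),(36,255,255));z=np.zeros_like(k)
    z[b[2]:b[3],b[0]:b[1]]=k[b[2]:b[3],b[0]:b[1]]
    ct=max(cv2.findContours(z,0,2)[0],key=cv2.contourArea)
    P=np.array([onz(q,*p[0],.022)[:2] for p in ct],np.float32)
    print(n,cv2.boundingRect(ct),cv2.minAreaRect(P))
E
```

```text
rack yaw 0.19377466304781515 [0.56705933 0.09335708]
[[0.0001, 0.0029], [0.0008, 0.0002], [0.0019, 0.0004], [0.0011, 0.0007], [0.0002, 0.0001], [0.0008, 0.0006], [-0.0005, 0.0001], [-0.001, -0.0007], [0.0007, -0.0008], [-0.0009, -0.0009], [-0.0016, -0.001], [-0.0014, -0.0009], [-0.0002, -0.0007]]
95 [0.6562 0.1323]
65 [0.6268 0.1265]
0 [0.563 0.114]
-78 [0.4865 0.0989]
top (394, 216, 53, 64) ((0.5429034233093262, -0.2834045886993408), (0.13824185729026794, 0.1680404394865036), 86.98197174072266)
scene (190, 210, 73, 50) ((0.5554897785186768, -0.2753118872642517), (0.1535298228263855, 0.18824373185634613), 86.82303619384766)
```

Emit:
move_arm(steps=[{"dz": -2, "spin": -0.127}, {"dz": -2, "spin": -0.127}, {"dz": -2, "spin": -0.127}, {"dz": -2, "spin": -0.127}, {"dz": 0, "spin": -0.1275}, {}, {}, {}], claw=0, squeeze=10)

```text
$.steps[0]: bad value
```

Emit:
move_arm(steps=[{"dx": -2, "dy": -3.5}, {"dx": -2, "dy": -3.5}, {"dx": -2, "dy": -3.5}, {"dx": -2, "dy": -3.5}, {"dx": -2, "dy": -3.5}, {"dx": -2, "dy": -3.5}, {"dx": -2, "dy": -3.5}, {"dx": -2, "dy": -3.5}, {"dx": -2, "dy": -3.5}, {"dx": -2, "dy": -3.5}, {"dx": -2, "dy": -3.5}, {}])

```text
$.steps[0]: bad value
```

```bash
cat >> h.py <<'E'
YAW=.19377; T=np.array([.56706,.09336])
def go(x,y,zt=None,grasp=True):
    "cm in tool axes from present TCP to rack xy (m)"
    s,R=axes(); w=np.array([np.cos(YAW)*x-np.sin(YAW)*y,np.sin(YAW)*x+np.cos(YAW)*y])+T
    d=np.array([*w,zt if zt is not None else s['ee_pos'][2]])-s['ee_pos']
    print('d cm',(R.T@d*100).round(2),'tool y ang-90-yaw',np.degrees(np.arctan2(R[1,1],R[0,1])-np.pi/2-YAW).round(2),'z',s['ee_pos'].round(4),R[:,2].round(4),s['ft_force'].round(2),s['width'],s['time'])
E
python3 -c "
from h import *
go(.092,.021)"
```

```text
d cm [-5.343e+01 -2.266e+01  1.000e-02] tool y ang-90-yaw -36.41 z [0.2672 0.565  0.4044] [-2.e-04 -5.e-04 -1.e+00] [-0.37  0.47  0.15] 0.0873021349798867 0.25
```

Emit:
move_arm(steps=[{"dx": 0, "dy": 0, "dz": -2, "spin": -0.127}, {"dx": 0, "dy": 0, "dz": -2, "spin": -0.127}, {"dx": 0, "dy": 0, "dz": -2, "spin": -0.127}, {"dx": 0, "dy": 0, "dz": -2, "spin": -0.127}, {"dx": 0, "dy": 0, "dz": 0, "spin": -0.1275}, {"dx": 0, "dy": 0, "dz": 0, "spin": 0}, {"dx": 0, "dy": 0, "dz": 0, "spin": 0}], claw=0, squeeze=10)

```text
time: 0.95
ee_pos: [0.2673, 0.5649, 0.4842]
eef_rot: [-0.095, 0.995, -0.0, -0.0]
ft_force: [-0.7, 0.6, -0.6]
width: 0.0392
grip_force: 0.0
```

```bash
python3 -c "
from h import *
go(.092,.021)"
```

```text
d cm [-2.973e+01 -4.983e+01  2.000e-02] tool y ang-90-yaw -0.23 z [0.2673 0.5649 0.4842] [-4.e-04 -8.e-04 -1.e+00] [-0.72  0.6  -0.61] 0.039184932696367275 0.95
```

Emit:
move_arm(steps=[{"dx": -2, "dy": -3.5, "dz": 0, "spin": 0}, {"dx": -2, "dy": -3.5, "dz": 0, "spin": 0}, {"dx": -2, "dy": -3.5, "dz": 0, "spin": 0}, {"dx": -2, "dy": -3.5, "dz": 0, "spin": 0}, {"dx": -2, "dy": -3.5, "dz": 0, "spin": 0}, {"dx": -2, "dy": -3.5, "dz": 0, "spin": 0}, {"dx": -2, "dy": -3.5, "dz": 0, "spin": 0}, {"dx": -2, "dy": -3.5, "dz": 0, "spin": 0}, {"dx": -2, "dy": -3.5, "dz": 0, "spin": 0}, {"dx": -2, "dy": -3.5, "dz": 0, "spin": 0}, {"dx": -2, "dy": -3.5, "dz": 0, "spin": 0}, {"dx": -2, "dy": -3.5, "dz": 0, "spin": 0}])

```text
time: 2.15
ee_pos: [0.5843, 0.1977, 0.4842]
eef_rot: [-0.095, 0.995, -0.0, -0.0]
ft_force: [1.3, 0.3, 1.1]
width: 0.0004
grip_force: 0.0
```

Emit:
move_arm(steps=[{"dx": -2, "dy": -3.5, "dz": 0, "spin": 0}, {"dx": -2, "dy": -3.5, "dz": 0, "spin": 0}, {"dx": -1.7, "dy": -0.8, "dz": 0, "spin": 0}, {"dx": 0, "dy": 0, "dz": 0, "spin": 0}, {"dx": 0, "dy": 0, "dz": 0, "spin": 0}, {"dx": 0, "dy": 0, "dz": 0, "spin": 0}])

```text
time: 2.75
ee_pos: [0.654, 0.1344, 0.4846]
eef_rot: [-0.097, 0.995, 0.0, -0.0]
ft_force: [0.5, 0.0, 0.1]
width: 0.0005
grip_force: 0.0
```

```bash
python3 -c "
from h import *
go(.092,.021,.15+.1822)"
```

```text
d cm [ 0.11 -0.27 15.24] tool y ang-90-yaw -0.0 z [0.654  0.1344 0.4846] [-6.e-04  5.e-04 -1.e+00] [0.5  0.01 0.12] 0.00045412412347123197 2.75
```

Emit:
move_arm(steps=[{"dx": 0, "dy": -0.3, "dz": 3, "spin": 0}, {"dx": 0, "dy": 0, "dz": 3, "spin": 0}, {"dx": 0, "dy": 0, "dz": 3, "spin": 0}, {"dx": 0, "dy": 0, "dz": 2, "spin": 0}, {"dx": 0, "dy": 0, "dz": 2, "spin": 0}, {"dx": 0, "dy": 0, "dz": 2, "spin": 0}, {"dx": 0, "dy": 0, "dz": 0, "spin": 0}, {"dx": 0, "dy": 0, "dz": 0, "spin": 0}])

```text
time: 3.55
ee_pos: [0.6548, 0.1312, 0.3355]
eef_rot: [-0.097, 0.995, 0.0, 0.0]
ft_force: [-0.2, 2.0, -0.1]
width: 0.0006
grip_force: 0.0
```

```bash
python3 -c "
from h import *
go(.092,.021,.15+.1822)
c=snap('scene');cv2.imwrite('pics/s1.png',cv2.resize(c['img'][150:330,260:460,::-1],None,fx=3.3,fy=3.3,interpolation=cv2.INTER_CUBIC))"
```

```text
d cm [0.13 0.08 0.33] tool y ang-90-yaw 0.02 z [0.6548 0.1312 0.3355] [ 1.e-04  4.e-04 -1.e+00] [-0.21  1.96 -0.12] 0.0005553356949874716 3.55
```

View pics/s1.png

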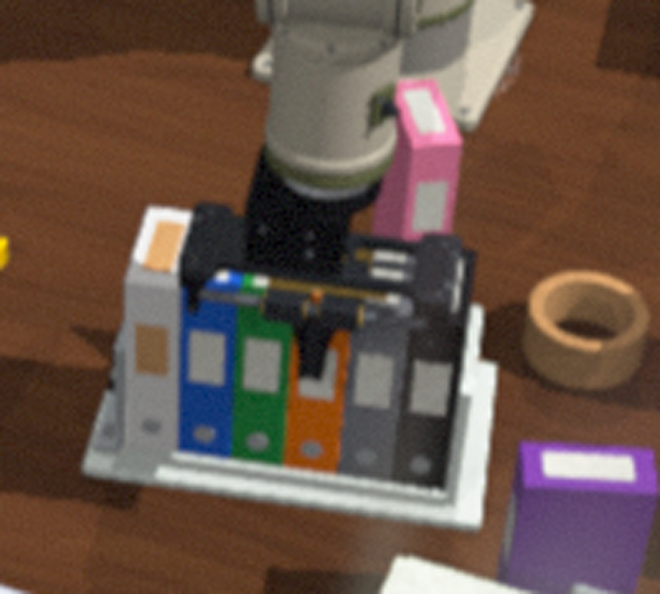

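The crop shows the closed fingers at (313,378), in front of the orange back face (288–345) and between its edges. I'll push forward.

Emit:
move_arm(steps=[{"dx": 1, "dy": 0.1, "dz": 0.2, "spin": 0}, {"dx": 0.6, "dy": 0, "dz": 0, "spin": 0}, {"dx": 0.5, "dy": 0, "dz": 0, "spin": 0}, {"dx": 0.5, "dy": 0, "dz": 0, "spin": 0}, {"dx": 0.5, "dy": 0, "dz": 0, "spin": 0}, {"dx": 0.5, "dy": 0, "dz": 0, "spin": 0}, {"dx": 0.5, "dy": 0, "dz": 0, "spin": 0}, {"dx": 0.5, "dy": 0, "dz": 0, "spin": 0}, {"dx": 0.4, "dy": 0, "dz": 0, "spin": 0}])

```text
time: 4.5
ee_pos: [0.6053, 0.1218, 0.3326]
eef_rot: [-0.097, 0.995, 0.0, -0.0]
ft_force: [1.6, 1.1, 1.8]
width: 0.0004
grip_force: 0.9
```

```bash
python3 -c "
from h import *
go(.0,.021,.15+.1822)
c=snap('scene');cv2.imwrite('pics/s2.png',cv2.resize(c['img'][150:330,260:460,::-1],None,fx=3.3,fy=3.3,interpolation=cv2.INTER_CUBIC))"
```

```text
d cm [4.3  0.05 0.04] tool y ang-90-yaw -0.01 z [0.6053 0.1218 0.3326] [-5.e-04 -0.e+00 -1.e+00] [1.61 1.11 1.81] 0.00037572468281060544 4.5
```

View pics/s2.png

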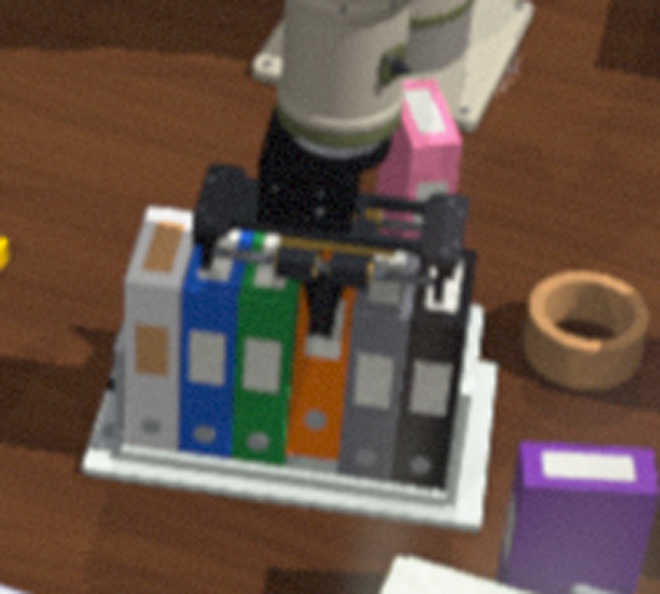

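The orange case is tipping between its undisturbed neighbours, its foot risen to about (315,450). The finger stays centred, so I'll continue.

Emit:
move_arm(steps=[{"dx": 0.5, "dy": 0, "dz": 0, "spin": 0}, {"dx": 0.5, "dy": 0, "dz": 0, "spin": 0}, {"dx": 0.5, "dy": 0, "dz": 0, "spin": 0}, {"dx": 0.5, "dy": 0, "dz": 0, "spin": 0}, {"dx": 0.5, "dy": 0, "dz": 0, "spin": 0}, {"dx": 0.5, "dy": 0, "dz": 0, "spin": 0}, {"dx": 0.5, "dy": 0, "dz": 0, "spin": 0}, {"dx": 0.5, "dy": 0, "dz": 0, "spin": 0}, {"dx": 0.3, "dy": 0, "dz": 0, "spin": 0}, {"dx": 0, "dy": 0, "dz": 0, "spin": 0}, {"dx": 0, "dy": 0, "dz": 0, "spin": 0}, {"dx": 0, "dy": 0, "dz": 0, "spin": 0}])

```text
time: 5.75
ee_pos: [0.5638, 0.1137, 0.3328]
eef_rot: [-0.097, 0.995, 0.0, 0.0]
ft_force: [0.0, -0.3, -0.2]
width: 0.0006
grip_force: 0.0
```

```bash
python3 -c "
from h import *
go(.0,.021,.15+.1822)
c=snap('scene');cv2.imwrite('pics/s3.png',cv2.resize(c['img'][150:330,260:460,::-1],None,fx=3.3,fy=3.3,interpolation=cv2.INTER_CUBIC))"
```

```text
d cm [0.07 0.04 0.06] tool y ang-90-yaw 0.0 z [0.5638 0.1137 0.3328] [ 1.e-04  1.e-04 -1.e+00] [ 0.01 -0.28 -0.17] 0.0006038559990276365 5.75
```

View pics/s3.png

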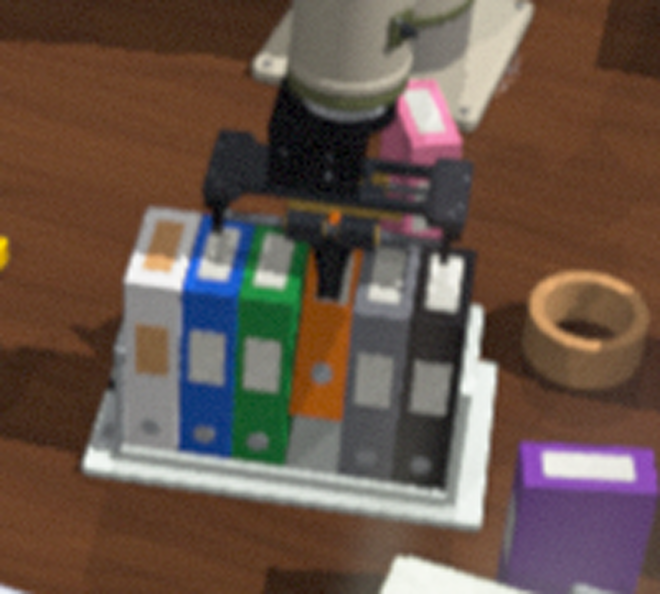

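The force is back to zero and the orange foot has swung up (lower edge at (320,415)), so the case leans on the slope. I'll withdraw upward, open, and move over the leaning top.

Emit:
move_arm(steps=[{"dx": 0, "dy": 0, "dz": -3, "spin": 0}, {"dx": 0, "dy": 0, "dz": -4, "spin": 0}, {"dx": 0, "dy": 0, "dz": -4, "spin": 0}, {"dx": 0, "dy": 0, "dz": -2, "spin": 0}, {"dx": 2, "dy": 0, "dz": 0, "spin": 0}, {"dx": 2, "dy": 0, "dz": 0, "spin": 0}, {"dx": 2, "dy": 0, "dz": 0, "spin": 0}, {"dx": 1.9, "dy": 0, "dz": 0, "spin": 0}, {"dx": 0, "dy": 0, "dz": 0, "spin": 0}, {"dx": 0, "dy": 0, "dz": 0, "spin": 0}, {"dx": 0, "dy": 0, "dz": 0, "spin": 0}])

```text
time: 6.9
ee_pos: [0.4866, 0.0985, 0.4627]
eef_rot: [-0.097, 0.995, -0.0, 0.0]
ft_force: [0.4, 0.3, -0.1]
width: 0.0004
grip_force: 0.0
```

Emit:
move_arm(steps=[{"dx": 0, "dy": 0, "dz": 0, "spin": 0}, {"dx": 0, "dy": 0, "dz": 0, "spin": 0}, {"dx": 0, "dy": 0, "dz": 0, "spin": 0}, {"dx": 0, "dy": 0, "dz": 0, "spin": 0}, {"dx": 0, "dy": 0, "dz": 0, "spin": 0}, {"dx": 0, "dy": 0, "dz": 0, "spin": 0}], claw=7.6)

```text
time: 7.5
ee_pos: [0.4861, 0.0984, 0.4627]
eef_rot: [-0.097, 0.995, 0.0, -0.0]
ft_force: [-0.3, -0.6, -0.9]
width: 0.0403
grip_force: 0.0
```

```bash
python3 -c "
from h import *
go(-.078,.021,.15+.1822)
c=snap('top');d=snap('scene')
a=cv2.resize(c['img'][180:300,210:350],(700,600))[:,:,::-1]
b=d['img'][150:330,260:460,::-1]
cv2.imwrite('pics/t4.png',np.vstack([cv2.resize(a,(380,300)),cv2.resize(b,(380,300))]))"
```

```text
d cm [-0.04  0.05 13.05] tool y ang-90-yaw -0.0 z [0.4861 0.0984 0.4627] [-0.  0. -1.] [-0.3  -0.64 -0.86] 0.04034211148614978 7.5
```

View pics/t4.png

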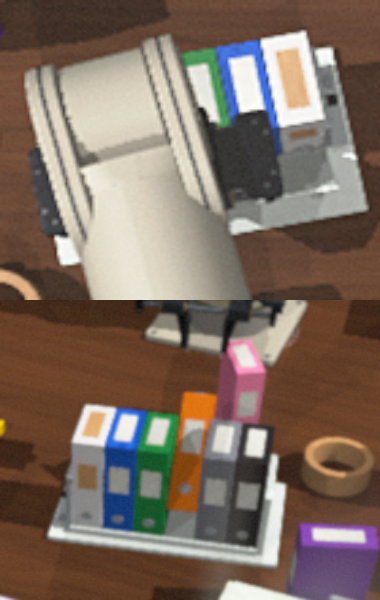

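The scene view shows orange leaning forward with its back visible and the top at (197,395), clear of the row. The neighbours are upright. I'll descend straddling it.

Emit:
move_arm(steps=[{"dx": 0, "dy": 0, "dz": 0, "spin": 0}, {"dx": 0, "dy": 0, "dz": 0, "spin": 0}, {"dx": 0, "dy": 0, "dz": 0, "spin": 0}, {"dx": 0, "dy": 0, "dz": 1, "spin": 0}, {"dx": 0, "dy": 0, "dz": 1, "spin": 0}, {"dx": 0, "dy": 0, "dz": 1, "spin": 0}, {"dx": 0, "dy": 0, "dz": 1, "spin": 0}, {"dx": 0, "dy": 0, "dz": 1, "spin": 0}, {"dx": 0, "dy": 0, "dz": 1, "spin": 0}, {"dx": 0, "dy": 0, "dz": 1, "spin": 0}])

```text
time: 8.6
ee_pos: [0.4861, 0.0984, 0.3918]
eef_rot: [-0.097, 0.995, 0.0, -0.0]
ft_force: [-0.0, -0.3, 0.7]
width: 0.0761
grip_force: 0.0
```

Emit:
move_arm(steps=[{"dx": 0, "dy": 0, "dz": 1, "spin": 0}, {"dx": 0, "dy": 0, "dz": 1, "spin": 0}, {"dx": 0, "dy": 0, "dz": 1, "spin": 0}, {"dx": 0, "dy": 0, "dz": 1, "spin": 0}, {"dx": 0, "dy": 0, "dz": 1, "spin": 0}, {"dx": 0, "dy": 0, "dz": 0.8, "spin": 0}, {"dx": 0, "dy": 0, "dz": 0, "spin": 0}, {"dx": 0, "dy": 0, "dz": 0, "spin": 0}])

```text
time: 9.4
ee_pos: [0.4862, 0.0985, 0.3348]
eef_rot: [-0.097, 0.995, 0.0, 0.0]
ft_force: [-1.0, 0.0, 0.3]
width: 0.0758
grip_force: 0.0
```

Emit:
move_arm(steps=[{"dx": 0, "dy": 0, "dz": 0, "spin": 0}, {"dx": 0, "dy": 0, "dz": 0, "spin": 0}, {"dx": 0, "dy": 0, "dz": 0, "spin": 0}, {"dx": 0, "dy": 0, "dz": 0, "spin": 0}, {"dx": 0, "dy": 0, "dz": 0, "spin": 0}, {"dx": 0, "dy": 0, "dz": 0, "spin": 0}, {"dx": 0, "dy": 0, "dz": 0, "spin": 0}, {"dx": 0, "dy": 0, "dz": 0, "spin": 0}], claw=3.6, squeeze=12)

```text
time: 10.2
ee_pos: [0.486, 0.0988, 0.3348]
eef_rot: [-0.097, 0.995, 0.0, -0.0]
ft_force: [-1.7, 3.2, 0.8]
width: 0.0421
grip_force: 12.0
```

Emit:
move_arm(steps=[{"dx": 0, "dy": 0, "dz": -0.5, "spin": 0}, {"dx": 0, "dy": 0, "dz": -1, "spin": 0}, {"dx": 0, "dy": 0, "dz": -1, "spin": 0}, {"dx": 0, "dy": 0, "dz": -1, "spin": 0}, {"dx": 0, "dy": 0, "dz": -1, "spin": 0}, {"dx": 0, "dy": 0, "dz": -1, "spin": 0}, {"dx": 0, "dy": 0, "dz": -1, "spin": 0}, {"dx": 0, "dy": 0, "dz": -1, "spin": 0}, {"dx": 0, "dy": 0, "dz": -1, "spin": 0}, {"dx": 0, "dy": 0, "dz": -1, "spin": 0}, {"dx": 0, "dy": 0, "dz": -1, "spin": 0}, {"dx": 0, "dy": 0, "dz": -1, "spin": 0}])

```text
time: 11.4
ee_pos: [0.4861, 0.0983, 0.4506]
eef_rot: [-0.097, 0.995, -0.0, -0.0]
ft_force: [-0.6, 1.8, -6.6]
width: 0.0419
grip_force: 12.0
```

Emit:
move_arm(steps=[{"dx": 0, "dy": 0, "dz": -1.5, "spin": 0}, {"dx": 0, "dy": 0, "dz": -1.5, "spin": 0}, {"dx": 0, "dy": 0, "dz": -1.5, "spin": 0}, {"dx": 0, "dy": 0, "dz": -1.5, "spin": 0}, {"dx": 0, "dy": 0, "dz": -1.5, "spin": 0}, {"dx": 0, "dy": 0, "dz": -1.5, "spin": 0}, {"dx": 0, "dy": 0, "dz": 0, "spin": 0}, {"dx": 0, "dy": 0, "dz": 0, "spin": 0}, {"dx": 0, "dy": 0, "dz": 0, "spin": 0}])

```text
time: 12.3
ee_pos: [0.4861, 0.0982, 0.5389]
eef_rot: [-0.097, 0.995, -0.0, -0.001]
ft_force: [0.5, 0.6, -5.5]
width: 0.0417
grip_force: 12.0
```

```bash
python3 -c "
from h import *
go(-.078,.021,.15+.1822)
d=snap('scene')
cv2.imwrite('pics/s5.png',cv2.resize(d['img'][80:330,220:480,::-1],None,fx=2.4,fy=2.4))"
```

```text
d cm [-0.08  0.07 20.67] tool y ang-90-yaw -0.03 z [0.4861 0.0982 0.5389] [-1.2e-03 -5.0e-04 -1.0e+00] [ 0.52  0.58 -5.53] 0.04172554982166352 12.3
```

View pics/s5.png

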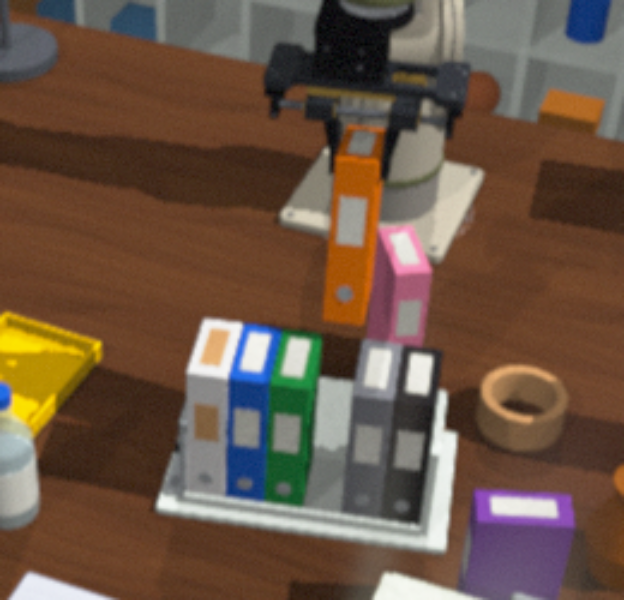

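Orange is gripped and out, hanging nearly upright at (350,240). The other five stand in place. I'll measure the hanging tilt while carrying it to the tray.

Emit:
move_arm(steps=[{"dx": 0, "dy": 0, "dz": -1.5, "spin": 0}, {"dx": 0, "dy": -1, "dz": -1.5, "spin": 0}, {"dx": 0, "dy": -2, "dz": 0, "spin": 0}, {"dx": 0.5, "dy": -3, "dz": 0, "spin": 0}, {"dx": 0.5, "dy": -3, "dz": 0, "spin": 0}, {"dx": 0.5, "dy": -3, "dz": 0, "spin": 0}, {"dx": 0, "dy": -3, "dz": 0, "spin": 0}, {"dx": 0, "dy": -3, "dz": 0, "spin": 0}, {"dx": 0, "dy": -3, "dz": 0, "spin": 0}, {"dx": 0, "dy": -3, "dz": 0, "spin": 0}, {"dx": 0, "dy": -3, "dz": 0, "spin": 0}, {"dx": 0, "dy": -3, "dz": 0, "spin": 0}])

```text
time: 13.55
ee_pos: [0.5292, -0.2, 0.5691]
eef_rot: [-0.097, 0.995, 0.0, -0.0]
ft_force: [0.6, 0.7, -5.1]
width: 0.0421
grip_force: 12.0
```

Emit:
move_arm(steps=[{"dx": 0, "dy": -3, "dz": 0, "spin": 0}, {"dx": 0, "dy": -2.5, "dz": 0, "spin": 0}, {"dx": 0, "dy": -2, "dz": 0, "spin": 0}, {"dx": 0, "dy": -0.9, "dz": 0, "spin": 0.08}, {"dx": 0, "dy": 0, "dz": 0, "spin": 0.1}, {"dx": 0, "dy": 0, "dz": 0, "spin": 0.065}, {"dx": 0, "dy": 0, "dz": 0, "spin": 0}, {"dx": 0, "dy": 0, "dz": 0, "spin": 0}, {"dx": 0, "dy": 0, "dz": 0, "spin": 0}, {"dx": 0, "dy": 0, "dz": 0, "spin": 0}, {"dx": 0, "dy": 0, "dz": 0, "spin": 0}])

```text
time: 14.65
ee_pos: [0.5453, -0.2813, 0.5697]
eef_rot: [0.025, 1.0, 0.0, 0.0]
ft_force: [-0.9, -0.5, -4.9]
width: 0.0422
grip_force: 12.0
```

```bash
cat >> h.py <<'E'
def tilt(f=None):
    s,R=axes(); c=snap('scene',f); g=s['ee_pos']+R[:,2]*.164
    h=cv2.cvtColor(c['img'],cv2.COLOR_RGB2HSV); k=cv2.inRange(h,(4,150,70),(17,255,255))
    u,v=proj(c,g-[0,0,.07]).astype(int); z=np.zeros_like(k); sl=np.s_[max(v-60,0):v+60,u-35:u+35]; z[sl]=k[sl]
    ct=max(cv2.findContours(z,0,2)[0],key=cv2.contourArea)
    P=cv2.boxPoints(cv2.minAreaRect(ct)); P=cv2.approxPolyDP(cv2.convexHull(ct),3,True)[:,0]
    n=R[:,1]; print('grip',g.round(4),'R01',R[:,0].round(3),s['ft_force'].round(2),s['width'],s['time'])
    for p in P:
        for e,m in((-.021,'-y'),(.021,'+y')):
            o,d=ray(c,*p); q=o+d*((g+n*e-o)@n)/(d@n); b=R.T@(q-g); print(p,m,'back',(-b[0]*1000).round(),'z',(q[2]*1000).round())
E
python3 -c "
from h import *
tilt('s6.png')
c=cv2.imread('pics/s6.png');cv2.imwrite('pics/s6c.png',cv2.resize(c[60:310,120:400],None,fx=2.4,fy=2.4))"
```

```text
grip [ 0.5453 -0.2813  0.4057] R01 [-0.999  0.051 -0.   ] [-0.93 -0.53 -4.93] 0.04220531398265797 14.65
[181  90] -y back 89.0 z 499.0
[181  90] +y back 143.0 z 533.0
[250  97] -y back -205.0 z 344.0
[250  97] +y back -136.0 z 386.0
[250 195] -y back -171.0 z 32.0
[250 195] +y back -104.0 z 91.0
[183 195] -y back 138.0 z 238.0
[183 195] +y back 189.0 z 286.0
```

View pics/s6c.png

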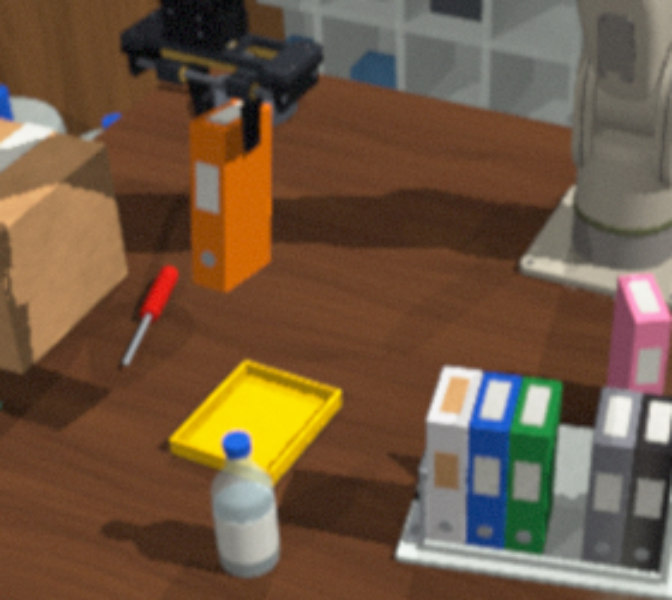

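The case hangs almost upright over the tray side at crop (232,195). The +y flank's bottom corners are at (228,290) and (271,262). The tray at (255,420) is empty and clear.

```bash
python3 -c "
from h import *
s,R=axes(); c=snap('scene'); g=s['ee_pos']+R[:,2]*.164; n=R[:,1]
for u,v in((228,290),(271,262)):
    o,d=ray(c,u/2.4+120,v/2.4+60); q=o+d*((g+n*.021-o)@n)/(d@n); b=R.T@(q-g); print((-b[0]*1000).round(1),(q*1000).round(1))
"
```

```text
57.6 [ 603.9 -263.2  243.1]
-27.6 [ 518.8 -258.9  226.5]
```

Emit:
move_arm(steps=[{"dx": 0.5, "dy": 0, "dz": 1, "spin": 0}, {"dx": 0.5, "dy": 0, "dz": 2, "spin": 0}, {"dx": 0, "dy": 0, "dz": 2, "spin": 0}, {"dx": 0, "dy": 0, "dz": 2.5, "spin": 0}, {"dx": 0, "dy": 0, "dz": 2.5, "spin": 0}, {"dx": 0, "dy": 0, "dz": 2.5, "spin": 0}, {"dx": 0, "dy": 0, "dz": 2, "spin": 0}, {"dx": 0, "dy": 0, "dz": 2, "spin": 0}, {"dx": 0, "dy": 0, "dz": 1.5, "spin": 0}, {"dx": 0, "dy": 0, "dz": 1, "spin": 0}, {"dx": 0, "dy": 0, "dz": 0.5, "spin": 0}, {"dx": 0, "dy": 0, "dz": 0, "spin": 0}])

```text
time: 15.95
ee_pos: [0.5354, -0.2808, 0.3745]
eef_rot: [0.026, 1.0, 0.0, -0.0]
ft_force: [-0.7, 1.1, -4.2]
width: 0.0423
grip_force: 12.0
```

Emit:
move_arm(steps=[{"dx": 0, "dy": 0, "dz": 0.5, "spin": 0}, {"dx": 0, "dy": 0, "dz": 0.5, "spin": 0}, {"dx": 0, "dy": 0, "dz": 0.4, "spin": 0}, {"dx": 0, "dy": 0, "dz": 0.2, "spin": 0}, {"dx": 0, "dy": 0, "dz": 0.2, "spin": 0}, {"dx": 0, "dy": 0, "dz": 0, "spin": 0}, {"dx": 0, "dy": 0, "dz": 0, "spin": 0}])

```text
time: 16.65
ee_pos: [0.5354, -0.2808, 0.3568]
eef_rot: [0.026, 1.0, 0.0, 0.0]
ft_force: [1.2, -0.3, -4.4]
width: 0.0419
grip_force: 12.0
```

Emit:
move_arm(steps=[{"dx": 0, "dy": 0, "dz": 0.3, "spin": 0}, {"dx": 0, "dy": 0, "dz": 0.3, "spin": 0}, {"dx": 0, "dy": 0, "dz": 0.2, "spin": 0}, {"dx": 0, "dy": 0, "dz": 0.2, "spin": 0}, {"dx": 0, "dy": 0, "dz": 0, "spin": 0}])

```text
time: 17.15
ee_pos: [0.5353, -0.2807, 0.3463]
eef_rot: [0.026, 1.0, 0.0, -0.0]
ft_force: [0.0, -0.9, -3.9]
width: 0.0419
grip_force: 12.0
```

Emit:
move_arm(steps=[{"dx": -0.3, "dy": 0, "dz": 0.2, "spin": 0}, {"dx": -0.3, "dy": 0, "dz": 0.1, "spin": 0}, {"dx": -0.3, "dy": 0, "dz": 0.1, "spin": 0}, {"dx": 0, "dy": 0, "dz": 0, "spin": 0}])

```text
time: 17.55
ee_pos: [0.5448, -0.281, 0.3425]
eef_rot: [0.025, 1.0, 0.0, -0.0]
ft_force: [0.4, 0.5, -5.2]
width: 0.0421
grip_force: 12.0
```

```bash
python3 -c "
from h import *
tilt('s7.png')
c=cv2.imread('pics/s7.png');cv2.imwrite('pics/s7c.png',cv2.resize(c[130:310,160:300],None,fx=4,fy=4,interpolation=cv2.INTER_CUBIC)[:600])" | head -1
```

```text
grip [ 0.5448 -0.281   0.1785] R01 [-0.999  0.051  0.   ] [ 0.38  0.52 -5.24] 0.042088834301903015 17.55
```

View pics/s7c.png

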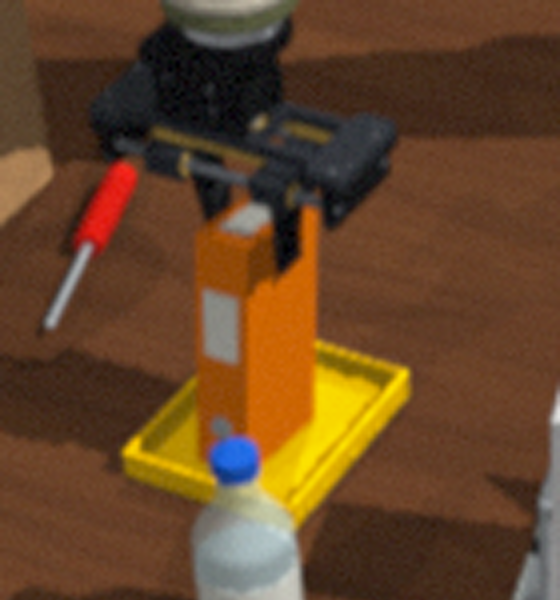

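The case hovers just above the tray floor inside the walls, at (255,340), with a slight tilt left. I'll lower it to contact.

Emit:
move_arm(steps=[{"dx": 0, "dy": 0, "dz": 0.2, "spin": 0}, {"dx": 0, "dy": 0, "dz": 0.2, "spin": 0}, {"dx": 0, "dy": 0, "dz": 0.1, "spin": 0}, {"dx": 0, "dy": 0, "dz": 0, "spin": 0}, {"dx": 0, "dy": 0, "dz": 0, "spin": 0}])

```text
time: 18.1
ee_pos: [0.5458, -0.2816, 0.3411]
eef_rot: [0.025, 1.0, -0.001, 0.004]
ft_force: [2.6, 0.3, 12.6]
width: 0.0421
grip_force: 12.0
```

Emit:
move_arm(steps=[{"dx": 0, "dy": 0, "dz": 0.1, "spin": 0}, {"dx": 0, "dy": 0, "dz": 0.1, "spin": 0}, {"dx": 0, "dy": 0, "dz": 0.1, "spin": 0}, {"dx": 0, "dy": 0, "dz": 0, "spin": 0}, {"dx": 0, "dy": 0, "dz": 0, "spin": 0}])

```text
time: 18.6
ee_pos: [0.5462, -0.2816, 0.3389]
eef_rot: [0.025, 1.0, -0.001, 0.005]
ft_force: [4.5, 1.1, 16.8]
width: 0.0421
grip_force: 12.0
```

```bash
python3 -c "
from h import *
s,R=axes(); g=s['ee_pos']+R[:,2]*.164; n=R[:,1]
print(g,s['ft_force'])
from bench import imaging
c=snap('scene')
for u,v in((247,467),(313,415)):
    gg=g.copy()
    o,d=ray(c,u/4+160,v/4+130); q=o+d*((gg+n*.021-o)@n)/(d@n); print((q*1000).round(1))
"
```

```text
[ 0.54772948 -0.28195161  0.17491381] [ 4.45022089  1.08895437 16.82547471]
[ 605.5 -264.1   21.2]
[ 518.8 -259.7    2.1]
```

Contact is made, with the front edge on the floor and about 0.2 rad of lean left. I'll swing the top back to upright under light squeeze.

Emit:
move_arm(steps=[{"dx": -0.3, "dy": 0, "dz": 0, "spin": 0}, {"dx": -0.3, "dy": 0, "dz": 0.1, "spin": 0}, {"dx": -0.3, "dy": 0, "dz": 0.1, "spin": 0}, {"dx": -0.3, "dy": 0, "dz": 0.1, "spin": 0}, {"dx": -0.3, "dy": 0, "dz": 0.1, "spin": 0}, {"dx": -0.3, "dy": 0, "dz": 0.1, "spin": 0}, {"dx": 0, "dy": 0, "dz": 0, "spin": 0}], squeeze=7)

```text
time: 19.35
ee_pos: [0.5639, -0.2822, 0.3322]
eef_rot: [0.025, 1.0, -0.001, 0.003]
ft_force: [2.9, 0.8, 8.0]
width: 0.042
grip_force: 7.0
```

```bash
python3 -c "
from h import *
tilt('s8.png')
c=cv2.imread('pics/s8.png');cv2.imwrite('pics/s8c.png',cv2.resize(c[130:280,170:290],None,fx=4,fy=4,interpolation=cv2.INTER_CUBIC))" | head -1
```

```text
grip [ 0.5649 -0.2824  0.1682] R01 [-0.999  0.05  -0.006] [2.91 0.83 8.04] 0.041994778911432405 19.35
```

View pics/s8c.png

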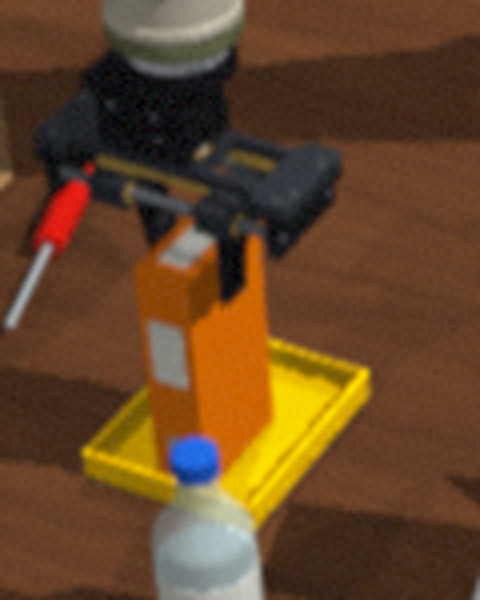

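The case stands in the tray. I'll compute the tilt from its edges: the +y flank's front edge (262,235)–(272,415) and its bottom-back corner (207,478).

```bash
python3 -c "
from h import *
s,R=axes(); g=s['ee_pos']+R[:,2]*.164; n=R[:,1]; c=snap('scene')
f=lambda u,v:(lambda o,d:o+d*((g+n*.021-o)@n)/(d@n))(*ray(c,u/4+170,v/4+130))
for p in((207,478),(272,415),(262,235),(220,300)): print(p,(f(*p)*1000).round(1))
# predicted pixels (crop) of upright flank corners for front edge at .5188
a,b=f(262,235),f(272,415); print('tilt front edge',np.arctan2(b[0]-a[0],a[2]-b[2]))
"
```

```text
(207, 478) [ 607.7 -263.7   12.9]
(272, 415) [ 521.  -259.3    3.9]
(262, 235) [ 514.3 -258.8  159.6]
(220, 300) [ 570.9 -261.7  143.1]
tilt front edge 0.04307739078635773
```

Emit:
move_arm(steps=[{"dx": -0.3, "dy": 0, "dz": 0.1, "spin": 0}, {"dx": -0.3, "dy": 0, "dz": 0.1, "spin": 0}, {"dx": -0.3, "dy": 0, "dz": 0, "spin": 0}, {"dx": 0, "dy": 0, "dz": 0, "spin": 0}, {"dx": 0, "dy": 0, "dz": 0, "spin": 0}, {"dx": 0, "dy": 0, "dz": 0, "spin": 0}], squeeze=5)

```text
time: 20.05
ee_pos: [0.5715, -0.2829, 0.3292]
eef_rot: [0.026, 1.0, -0.0, 0.001]
ft_force: [-1.2, 1.9, 4.8]
width: 0.0417
grip_force: 5.0
```

```bash
python3 -c "
from h import *
s,R=axes(); g=s['ee_pos']+R[:,2]*.164; n=R[:,1]; c=snap('scene'); print(g,s['ft_force'],s['grip_force'])
h=cv2.cvtColor(c['img'],cv2.COLOR_RGB2HSV); k=cv2.inRange(h,(4,150,60),(17,255,255))
f=lambda u,v:(lambda o,d:o+d*((g+n*.021-o)@n)/(d@n))(*ray(c,u,v))
E=[]
for v in range(196,230,3):
    x=np.where(k[v,195:255])[0]; E.append(f(195+x.max(),v)) # front edge of +y flank
E=np.array(E);print((E[[0,-1]]*1000).round(1),'tilt',-np.polyfit(E[:,2],E[:,0],1)[0])
"
```

```text
[ 0.57178363 -0.2829021   0.16515077] [-1.24127176  1.87892297  4.75810197] 5.000784269641372
[[ 421.  -254.1   72.3]
 [ 529.  -259.7   27.8]] tilt -0.19228104927094508
```

Emit:
move_arm(steps=[{"dx": -0.3, "dy": 0, "dz": 0, "spin": 0}, {"dx": -0.2, "dy": 0, "dz": 0, "spin": 0}, {"dx": 0, "dy": 0, "dz": 0, "spin": 0}, {"dx": 0, "dy": 0, "dz": 0, "spin": 0}], squeeze=3)

```text
time: 20.5
ee_pos: [0.5763, -0.283, 0.3278]
eef_rot: [0.026, 1.0, -0.0, 0.0]
ft_force: [-2.3, 0.5, 3.7]
width: 0.0423
grip_force: 3.0
```

Emit:
move_arm(steps=[{"dx": 0, "dy": 0, "dz": 0, "spin": 0}, {"dx": 0, "dy": 0, "dz": 0, "spin": 0}, {"dx": 0, "dy": 0, "dz": 0, "spin": 0}, {"dx": 0, "dy": 0, "dz": 0, "spin": 0}, {"dx": 0, "dy": 0, "dz": 0, "spin": 0}, {"dx": 0, "dy": 0, "dz": 0, "spin": 0}], claw=7)

```text
time: 21.1
ee_pos: [0.5763, -0.2829, 0.3277]
eef_rot: [0.026, 1.0, 0.0, -0.0]
ft_force: [0.2, -0.9, 0.2]
width: 0.0697
grip_force: 0.0
```

Emit:
move_arm(steps=[{"dx": 0, "dy": 0, "dz": -1, "spin": 0}, {"dx": 0, "dy": 0, "dz": -2, "spin": 0}, {"dx": 0, "dy": 0, "dz": -3, "spin": 0}, {"dx": 0, "dy": 0, "dz": -4, "spin": 0}, {"dx": 0, "dy": 0, "dz": -4, "spin": 0}, {"dx": 0, "dy": 0, "dz": -4, "spin": 0}, {"dx": 0, "dy": 0, "dz": 0, "spin": 0}, {"dx": 0, "dy": 0, "dz": 0, "spin": 0}, {"dx": 0, "dy": 0, "dz": 0, "spin": 0}])

```text
time: 22.0
ee_pos: [0.5762, -0.2828, 0.5069]
eef_rot: [0.026, 1.0, 0.0, -0.001]
ft_force: [0.0, 0.8, 0.6]
width: 0.0698
grip_force: 0.0
```

```bash
python3 -c "
from h import *
c=snap('scene');cv2.imwrite('pics/s9.png',cv2.resize(c['img'][110:330,160:460,::-1],None,fx=2.6,fy=2.6,interpolation=cv2.INTER_CUBIC))"
```

```text
(no output)
```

View pics/s9.png

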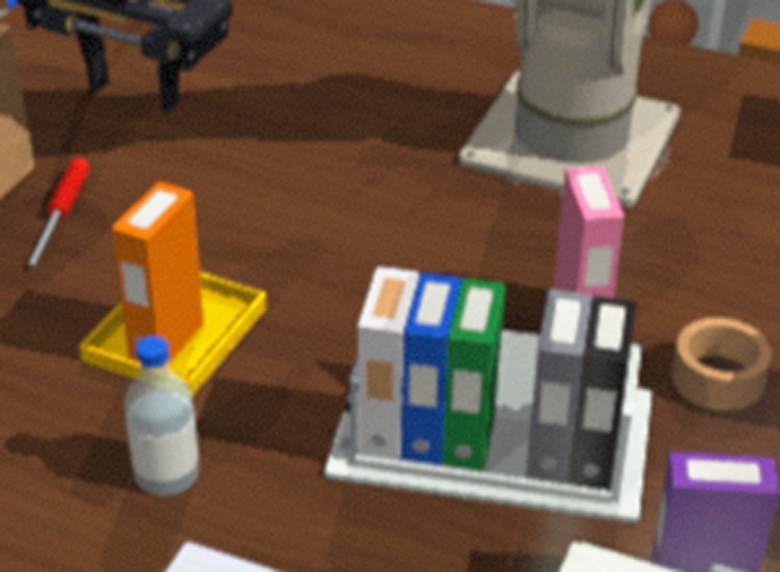

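Orange stands upright and released in the tray at (160,270), the five others stand in the rack, and the gripper is clear.

```bash
python3 -c "
from bench import job
print(job.close_job())"
```

```text
the job is handed in; nothing more can be done
None
```

I handed the job in with the orange case standing upright and released in the yellow tray, the other five cases upright in the rack, and no bystander visibly moved; the hand-in returned no verdict.

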